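Change the jar plate on a bench capper

TASK

Set the bench capper up for the big jars: pick up the white jar plate with the single large jar opening by its upright handle and lower it level over the tall rod, in line with the capper's bed with the jar opening at the end away from the rod, all the way down until it lies flat on the bed, and only then let go. Leave the plate with the two small openings where it is.

Things in the scene. Friction and masses are not known exactly. Their poses are not given: they have to be found in the camera images.
- nest_handle (a point): Plate to fit: white plastic, 236 x 90 x 12 mm, about 0.4 kg, flat on the table, ONE 64 mm jar opening near one end, rod hole near the other. Upright aluminium handle block in its middle, 50 long (x) x 16 thick (y) x 50 mm tall. Point: the block's centre, 37 mm above the plate's underside. x points to the rod hole, whose axis is 88 mm away; jar opening 66 mm the other way; z up.
- nest_bore (a point): Centre of that plate's rod hole, at the plate's underside; same axes as nest_handle. The hole, 30 mm wide, goes right through; a round bush 45 mm across stands 14 mm above the plate around it.
- rod_foot (a point): Foot of the capper's rod, on its axis, at the bed's top. Bed: fixed dark steel block, 250 x 112 x 25 mm. Rod: upright, 18 mm thick, 150 mm tall above the bed, last 12 mm tapered to 6 mm. z up; x along the bed: it ends 37 mm from the rod on the +x side and 213 mm on the -x side. A fitted plate has its x along this x, its handle 88 mm from the rod on the -x side.
- twin_handle (a point): Other plate, to be left alone: same plate, bush and handle, but TWO small jar openings (35 mm) side by side. Point: its handle's centre; axes as for nest_handle.

How it is judged:
By the outcome, as a careful person would: the job done as asked, in the order asked, and still so for the second after the job is handed in, with the robot touching nothing.
It also fails if it takes over 50 s, if anything falls off the work surface, if the arm or the gripper's body presses on something with over 40 N, if the wrist force passes 120 N, or if a joint passes its speed limit or range.

ROBOT

A 6-joint arm with a two-finger parallel gripper is mounted at the origin on the work surface. World frame = base frame: x ahead of the robot, y to its left, z up, the work surface at z = 0. Lengths are in m, angles in rad, forces in N, time in s.
With the tool pointing down it reaches from about 0.3 to 0.875 m from the base axis. Payload 4.2 kg.
Tool frame: the origin (TCP) lies midway between the tips of the shut fingers; the grasp point (between the pads) lies 19 mm behind it; y points along the fingers, x is the direction in which the jaws open and shut, and the axes are right-handed (so a half turn about y gives the same grasp; the last joint's range is limited). The gripper opens to 85 mm and grips with 20 to 120 N. Pads are 22 mm wide; open, the fingers measure 114 mm over their backs; the gripper's body (76 mm by 85 mm) begins 54 mm behind the grasp point. The pads swing forward as they close: fully open they stand 13 mm farther back than shut.
Start: joints at [1.215, 0.32, 1.565, -0, 1.257, -0.02], TCP at [0.189, 0.543, 0.231] pointing down, gripper open.
Joint ranges: [-3.11, 3.11], [-0.84, 2.01], [0.21, 2.61], [-1.34, 4.49], [0.05, 2.63], [-2.56, 2.56]. Speed limits (rad/s): [2.57, 2.57, 3.14, 3.14, 3.14, 3.14].

INTERFACE

Orientations are given as a unit quaternion [x, y, z, w].
In Python, from plant import arm gives the robot as it stands.
- The arm moves only by the tool step_arm, never from a script. Its argument "commands" is a list that holds one entry, the list of rows, each a list of 7 numbers: the opening, from 0 (shut) to 1 (fully open), then the shift along the tool's x, y, z in mm, then the turn, a rotation vector about the tool's x, y, z in degrees. In form: [[[hand, tx, ty, tz, ax, ay, az], ...]]. A call has 1 to 10 rows; each row is the pose to reach, as a shift and turn from the pose commanded when the call began, along the tool's axes at that moment; what a row does not reach only later rows make up. A row lasts 1/12 s, in which the tool goes at most 41.7 mm and 7.16 degrees, less where a joint would pass 70% of its speed; a pose out of reach is approached as far as the arm can. A call with a gripper value outside its range is refused whole. The fingers move at their own pace and stop on an object; "squeeze" is the grip in N (left out, the last holds). Time passes only in rows, so rows that repeat a pose let the fingers close. It gives the time, the measured TCP pose, the force and the opening at its end, in the units of the state.
- arm.observe(): the state, without advancing time (a new reading comes with each control period).
- arm.read_camera(name): name is "scene" or "side" or "wrist"; returns a dict with "pixels" (400x640x3 uint8, blue, green, red), "fov_y" (degrees; the focal length in pixels is half the picture's height over the tangent of half this angle, whatever the lens; pixels are square), "cx", "cy" (the principal point, pixels), "k1" (the pictures are not rectified: a ray, as slopes to the right and down, at radius r is drawn at 1 + k1 r^2 times it, then the intrinsics apply), "world_from_camera" (4x4, takes a point from camera to world coordinates); the wrist camera has in their place "mount" (4x4, takes a point from camera to tool coordinates, whose origin is the TCP and whose axes are the tool frame's). Camera axes: x right, y down, z forward; pixel columns grow to the right and rows downward; lengths in m; the calibration is good to about 2 mm. A picture is of the moment at which its call begins: read the wrist's pose just before it. There is no depth.
- arm.hand_in(): hands the job in, once; it reports no verdict.
The state is a dict: "time": time; "joint_pos": joint angles; "joint_vel": joint speeds; "tau": joint torques, N m; "eef_pos": TCP position; "tcp_rot": TCP orientation; "contact_force": force on the tool from outside, world axes, zero at the start; "wrist_torque": the same for the moment, N m; "opening": finger opening in m.
Only numpy, scipy, OpenCV 4.12 (cv2) and the standard library are available. Lean on these libraries where they do the work, as an engineer would, in place of code of your own. Each camera call takes 0.05 s, during which the arm holds its last target. There are 200 camera calls.

## Working session

There is one attempt and no reset: what is moved stays moved. The work goes in short steps, Python scripts to look and compute and a tool call to move; the robot and the scene stay as the last step left them, time stands still between calls to the robot, and variables do not carry over. Pictures are saved under pics/ and viewed, about 8 in all and at most 12, crops included, and the job is handed in when it is done.

Besides the shell and the picture viewer there is one more tool, called after ">>>" by a JSON object that holds its "method" and its "body", one argument or row to a line. step_arm: Moves the arm, as the interface text tells. Its arguments: {"type":"object","properties":{"commands":{"type":"array"},"squeeze":{"type":"number"}},"required":["commands"]}

```bash
mkdir -p pics; ls; cat > h.py <<'E'
import numpy as np, cv2
from scipy.spatial.transform import Rotation as R
from plant import arm
def look(name, f=None):
    s=arm.observe(); c=arm.read_camera(name); im=np.array(c["pixels"])
    if f: cv2.imwrite("pics/"+f,im)
    h,w=im.shape[:2]; fl=h/2/np.tan(np.radians(c["fov_y"])/2)
    if "mount" in c:
        T=np.eye(4);T[:3,:3]=R.from_quat(s["tcp_rot"]).as_matrix();T[:3,3]=s["eef_pos"];T=T@np.array(c["mount"])
    else: T=np.array(c["world_from_camera"])
    return dict(im=im,T=T,K=np.array([[fl,0,c["cx"]],[0,fl,c["cy"]],[0,0,1]]),k1=c["k1"])
def save(n,f): 
    c=look(n,f); np.savez("pics/"+f+".npz",**c); return c
def load(f): return dict(np.load("pics/"+f+".npz"))
def ray(c,uv):
    p=cv2.undistortPoints(np.array([[uv]],float),c["K"],np.array([float(c["k1"]),0,0,0]))[0,0]
    return c["T"][:3,3], c["T"][:3,:3]@np.array([p[0],p[1],1])
def onz(c,uv,z):
    o,d=ray(c,uv); return o+d*(z-o[2])/d[2]
def proj(c,P):
    Ti=np.linalg.inv(c["T"]); q=(Ti[:3,:3]@np.array(P,float).reshape(-1,3).T).T+Ti[:3,3]
    return cv2.projectPoints(q,np.zeros(3),np.zeros(3),c["K"],np.array([float(c["k1"]),0,0,0]))[0][:,0]
def tool(): 
    s=arm.observe(); return np.array(s["eef_pos"]),R.from_quat(s["tcp_rot"])
E
python3 - <<'E'
from h import *
for n in ("scene","side","wrist"):
    c=save(n,n+"0.png"); print(n,c["T"].round(3).tolist())
p,r=tool();print(p,r.as_matrix().round(3).tolist())
E
```

```text
pics
scene [[0.376, 0.599, -0.708, 1.24], [0.927, -0.248, 0.282, -0.256], [-0.007, -0.762, -0.648, 0.695], [0.0, 0.0, 0.0, 1.0]]
side [[-0.996, -0.063, 0.055, 0.476], [-0.08, 0.502, -0.861, 0.872], [0.027, -0.863, -0.505, 0.563], [0.0, 0.0, 0.0, 1.0]]
wrist [[0.329, 0.906, 0.267, 0.122], [0.944, -0.315, -0.095, 0.565], [-0.002, 0.284, -0.959, 0.374], [0.0, 0.0, 0.0, 1.0]]
[0.18935586 0.54255408 0.23068436] [[0.33, -0.0, -0.944], [0.944, -0.001, 0.33], [-0.001, -1.0, 0.0]]
```

View scene.

View pics/scene0.png

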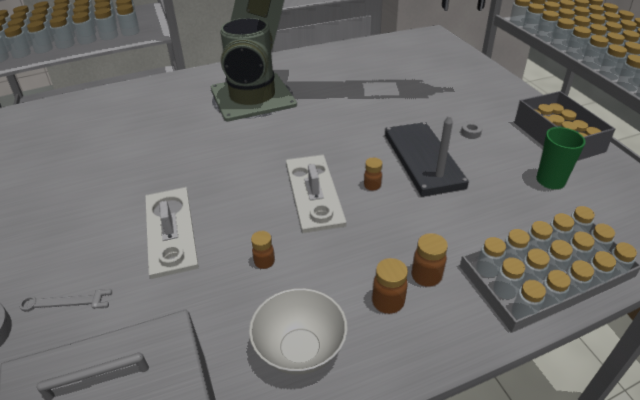

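View pics/side0.png

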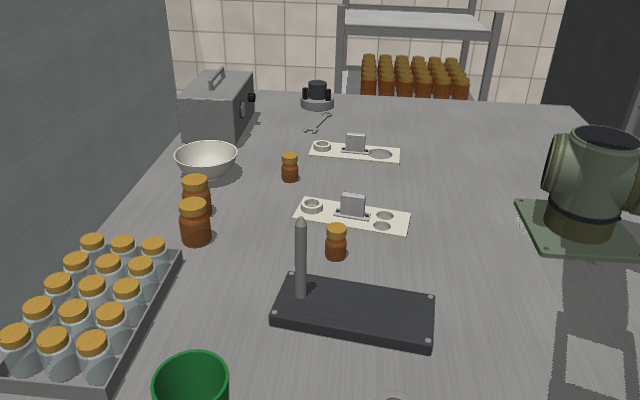

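Scene: the one-opening plate is at left (corners about (146,191),(188,188),(197,267),(148,272); bush at (171,253)). The twin plate is in the middle (315,190). The bed has its top corners at about (386,127),(425,122),(466,184),(425,190), with the rod tip at (447,119). In the side view the one-opening plate is the far one (355,152), with its bush at (322,146), and the rod tip is at (300,220).

```bash
python3 - <<'E'
from h import *
from scipy.optimize import least_squares
S=load("scene0.png");D=load("side0.png")
for n,c,uvs,z in [("nest sc",S,[(146,191),(188,188),(197,267),(148,272),(171,253)],.012),("nest side",D,[(316,142),(400,147),(400,163),(309,156)],.012),("bed sc",S,[(386,127),(425,122),(466,184),(425,190)],.025),("bed side",D,[(288,275),(436,290),(434,348),(271,313)],.025)]:
    print(n,[onz(c,u,z).round(3)[:2].tolist() for u in uvs])
print("bush", onz(S,(171,253),.026),onz(D,(322,146),.026))
print("tip", onz(S,(447,119),.175),onz(D,(300,219),.175))
def crop(c,x0,y0,x1,y1,k): return cv2.resize(c["im"][y0:y1,x0:x1],None,fx=k,fy=k,interpolation=cv2.INTER_CUBIC)
a=crop(S,370,105,490,200,3.3);b=crop(D,260,205,450,355,2.1)
h=min(a.shape[0],b.shape[0]);cv2.imwrite("pics/bed.png",np.hstack([a[:h],b[:h]]))
print(a.shape,b.shape)
E
```

```text
nest sc [[0.331, -0.332], [0.358, -0.242], [0.595, -0.266], [0.573, -0.354], [0.541, -0.306]]
nest side [[0.574, -0.345], [0.344, -0.344], [0.35, -0.246], [0.584, -0.255]]
bed sc [[0.324, 0.262], [0.341, 0.365], [0.593, 0.319], [0.576, 0.226]]
bed side [[0.569, 0.235], [0.321, 0.246], [0.339, 0.372], [0.583, 0.328]]
bush [ 0.55548834 -0.30505213  0.026     ] [ 0.55313252 -0.29067567  0.026     ]
tip [0.54902215 0.27341907 0.175     ] [0.54339725 0.28698981 0.175     ]
(314, 396, 3) (315, 399, 3)
```

View pics/bed.png

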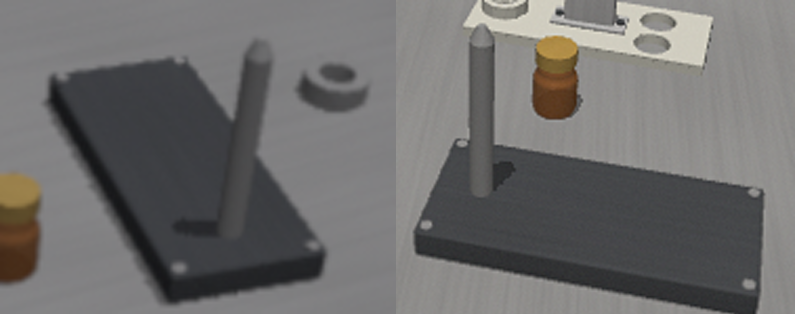

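```bash
cat >> h.py <<'E'
from scipy.optimize import least_squares
def fit(obs,x0,zfree=False):
    # obs: list of (cam, local pts Nx3, pixels Nx2); pose x,y,yaw
    def w(p,L): 
        L=np.array(L,float); return L@R.from_euler('z',p[2]).as_matrix().T+[p[0],p[1],0]
    f=lambda p: np.concatenate([(proj(c,w(p,L))-np.array(uv,float)).ravel() for c,L,uv in obs])
    s=least_squares(f,x0,loss='soft_l1'); return s.x,s.fun
E
python3 - <<'E'
from h import *
S=load("scene0.png");D=load("side0.png")
z=.025
L=[[-.213,-.056,z],[-.213,.056,z],[.037,.056,z],[.037,-.056,z],[0,0,.175],[0,0,z]]
# scene: far corners left (y-) , right (y+), near right, near left
us=[(386.7,127.7),(426,123),(468.5,180.8),(421,190),(449,117.7),(440,176)]
ud=[(434.8,295)]*0
Ld=[L[3],L[0],L[1],L[2],L[4],L[5]]
ud=[(289,272),(434.8,295),(432,347),(269,318),(300.5,217),(301,295.5)]
for o in ([(S,L,us)],[(D,Ld,ud)],[(S,L,us),(D,Ld,ud)]):
    p,f=fit(o,[.55,.28,0]);print("bed",p.round(4),f.reshape(-1,2).round(1).tolist())
z=.012
L=[[-.148,-.045,z],[-.148,.045,z],[.088,.045,z],[.088,-.045,z],[0,0,.026]]
# nest: plate extent unknown about handle (check): length 236 -> assume symmetric first
L=[[-.118,-.045,z],[-.118,.045,z],[.118,.045,z],[.118,-.045,z]]
o=[(S,L,[(146,191),(188,188),(197,267),(148,272)]),(D,[L[3],L[0],L[1],L[2]],[(316,142),(400,147),(400,163),(309,156)])]
for q in (o[:1],o[1:],o):
    p,f=fit(q,[.45,-.3,0]);print("nest",p.round(4),f.reshape(-1,2).round(1).tolist())
E
```

```text
bed [ 0.5454  0.2801 -0.1587] [[-1.4, -0.0], [0.9, -0.7], [0.8, 1.5], [0.4, -0.0], [-0.1, -0.2], [-1.0, -0.3]]
bed [ 0.5422  0.2847 -0.1407] [[-1.0, -1.3], [0.6, 0.2], [1.6, -0.2], [-1.2, -1.8], [0.5, 1.2], [-0.5, 0.5]]
bed [ 0.5428  0.2826 -0.1509] [[-1.6, -0.6], [0.5, -1.4], [1.1, 0.4], [1.0, -1.0], [0.2, -1.1], [-0.7, -1.2], [-0.7, -2.1], [0.4, 0.3], [0.6, -0.3], [-1.6, -3.0], [0.3, 0.4], [-0.7, -0.4]]
nest [ 0.4651 -0.298  -0.0992] [[0.9, 3.1], [-0.1, -1.5], [-0.5, -3.2], [-0.0, 1.9]]
nest [ 0.4639 -0.2973 -0.0444] [[-2.1, -0.5], [0.2, 1.1], [0.7, -0.1], [0.1, -0.4]]
nest [ 0.4635 -0.298  -0.0935] [[0.5, 2.8], [-0.6, -2.0], [-0.3, -4.0], [0.2, 1.3], [-0.9, -1.4], [1.1, 1.9], [-0.0, 0.7], [-0.2, -1.6]]
```

```bash
cat >> h.py <<'E'
def goto(xyz,head_deg):
    "print tool-frame shift (mm) and rotvec (deg) to reach TCP xyz, tool down, jaw heading"
    p,r=tool(); h=np.radians(head_deg)
    G=np.array([[np.cos(h),0,-np.sin(h)],[np.sin(h),0,np.cos(h)],[0,-1,0]])
    t=r.inv().apply(np.array(xyz)-p)*1000; a=np.degrees((r.inv()*R.from_matrix(G)).as_rotvec())
    s=arm.observe()
    print("at",p.round(4),"head",np.degrees(np.arctan2(*r.as_matrix()[[1,0],0])).round(2),"shift",t.round(1),"turn",a.round(2),"F",np.round(s["contact_force"],1),"open",round(s["opening"],4),"t",round(s["time"],2))
E
python3 - <<'E'
from h import *
goto([.464,-.298,.25],85)
E
```

```text
at [0.1894 0.5426 0.2307] head 70.76 shift [-703.1  -18.4 -536.3] turn [-1.000e-02 -1.424e+01 -8.000e-02] F [ 0.1 -0.1  0.7] open 0.0853 t 0.15
```

>>> {"method": "step_arm", "body": {
  "commands": [
    [[1, -703, -18, -536, 0, -14.2, 0], [1, -703, -18, -536, 0, -14.2, 0], [1, -703, -18, -536, 0, -14.2, 0], [1, -703, -18, -536, 0, -14.2, 0], [1, -703, -18, -536, 0, -14.2, 0], [1, -703, -18, -536, 0, -14.2, 0], [1, -703, -18, -536, 0, -14.2, 0], [1, -703, -18, -536, 0, -14.2, 0], [1, -703, -18, -536, 0, -14.2, 0], [1, -703, -18, -536, 0, -14.2, 0]]
  ]
}}

```text
time: 0.98
eef_pos: [0.3186, 0.145, 0.2399]
tcp_rot: [0.521, 0.478, -0.478, -0.521]
contact_force: [1.4, 0.6, -0.2]
opening: 0.0852
```

```bash
python3 - <<'E'
from h import *
goto([.464,-.298,.25],85)
E
```

```text
at [0.3186 0.145  0.2399] head 85.01 shift [-428.7  -10.2 -183.4] turn [0.03 0.01 0.02] F [ 1.4  0.6 -0.2] open 0.0852 t 0.98
```

>>> {"method": "step_arm", "body": {
  "commands": [
    [[1, -428, -10, -183, 0, 0, 0], [1, -428, -10, -183, 0, 0, 0], [1, -428, -10, -183, 0, 0, 0], [1, -428, -10, -183, 0, 0, 0], [1, -428, -10, -183, 0, 0, 0], [1, -428, -10, -183, 0, 0, 0], [1, -428, -10, -183, 0, 0, 0], [1, -428, -10, -183, 0, 0, 0], [1, -428, -10, -183, 0, 0, 0], [1, -428, -10, -183, 0, 0, 0]]
  ]
}}

```text
time: 1.82
eef_pos: [0.4482, -0.2512, 0.2485]
tcp_rot: [-0.522, -0.477, 0.477, 0.522]
contact_force: [1.7, -0.0, -0.1]
opening: 0.0851
```

>>> {"method": "step_arm", "body": {
  "commands": [
    [[1, -45, 0, -19, 0, 0, 0], [1, -45, 0, -19, 0, 0, 0], [1, -45, 0, -19, 0, 0, 0], [1, -45, 0, -19, 0, 0, 0]]
  ]
}}

```text
time: 2.15
eef_pos: [0.4627, -0.2951, 0.248]
tcp_rot: [-0.521, -0.477, 0.477, 0.523]
contact_force: [-0.4, 0.2, -0.1]
opening: 0.0853
```

```bash
python3 - <<'E'
from h import *
goto([.464,-.298,.25],85)
save("wrist","w1.png")
E
```

```text
at [ 0.4627 -0.2951  0.248 ] head 84.91 shift [-2.8 -2.  -1.6] turn [-0.1  -0.09  0.1 ] F [-0.4  0.2 -0.1] open 0.0853 t 2.15
```

View pics/w1.png

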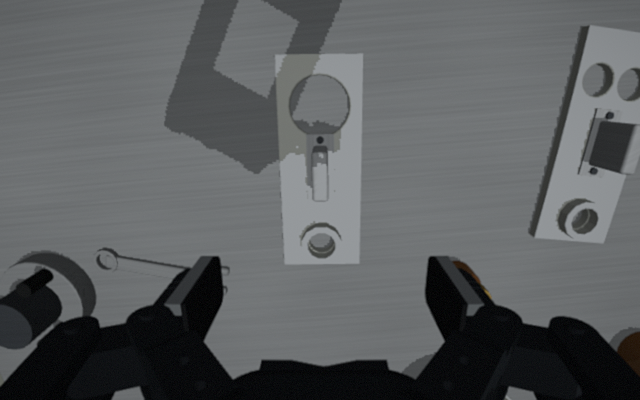

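The wrist view shows the one-opening plate: corners (276,54),(363,54),(359,264),(285,264), jar opening at (320,105), bush hole at (321,241) and handle top spanning (313–328, 150–201). The twin plate is off to the right.

```bash
python3 - <<'E'
from h import *
W=load("w1.png")
z=.012
cor=[[-.118,-.045,z],[-.118,.045,z],[.118,.045,z],[.118,-.045,z]]
Lx=[[-.066,0,z],[.088,0,.012]]
H=[[-.025,-.008,.062],[-.025,.008,.062],[.025,.008,.062],[.025,-.008,.062]]
a=(W,cor,[(276,54),(363,54),(359,264),(285,264)]);b=(W,Lx,[(320,105),(321,241)]);h=(W,H,[(312.5,150),(326,150),(328,201),(313,201)])
for o in ([a],[a,b],[a,b,h],[h]):
    p,f=fit(o,[.464,-.298,-.09]);print(p.round(4),f.reshape(-1,2).round(1).tolist())
E
```

```text
[ 0.468  -0.2995 -0.0803] [[-0.4, 0.6], [0.7, -0.2], [0.1, -0.5], [-0.4, 0.1]]
[ 0.4678 -0.2996 -0.081 ] [[-0.5, 0.4], [0.6, -0.4], [-0.1, -0.6], [-0.6, -0.1], [0.1, 1.1], [0.4, -0.3]]
[ 0.467  -0.2996 -0.0804] [[-0.6, -0.4], [0.5, -1.2], [-0.0, -1.2], [-0.7, -0.7], [-0.0, 0.4], [0.4, -0.9], [-1.0, 1.3], [2.4, 1.1], [0.6, 0.4], [-0.6, 0.6]]
[ 0.4661 -0.2998 -0.073 ] [[-1.4, 0.4], [1.9, 0.2], [0.5, -0.4], [-0.6, -0.2]]
```

```bash
python3 - <<'E'
from h import *
goto([.467,-.2996,.022],85.4)
E
```

```text
at [ 0.4627 -0.2944  0.2483] head 84.98 shift [ -5.2 226.3  -5.1] turn [-0.08 -0.42  0.08] F [0.4 0.2 0.1] open 0.0857 t 2.2
```

>>> {"method": "step_arm", "body": {
  "commands": [
    [[1, -5, 40, -5, 0, -0.4, 0], [1, -5, 80, -5, 0, -0.4, 0], [1, -5, 120, -5, 0, -0.4, 0], [1, -5, 150, -5, 0, -0.4, 0], [1, -5, 175, -5, 0, -0.4, 0], [1, -5, 195, -5, 0, -0.4, 0], [1, -5, 210, -5, 0, -0.4, 0], [1, -5, 215, -5, 0, -0.4, 0], [1, -5, 215, -5, 0, -0.4, 0]]
  ]
}}

```text
time: 2.95
eef_pos: [0.467, -0.2991, 0.0331]
tcp_rot: [-0.518, -0.48, 0.48, 0.52]
contact_force: [0.2, -0.0, 0.2]
opening: 0.0858
```

```bash
python3 - <<'E'
from h import *
goto([.467,-.2996,.022],85.4)
E
```

```text
at [ 0.467  -0.2991  0.0331] head 85.45 shift [-0.6 11.1 -0. ] turn [-0.13  0.05  0.09] F [ 0.2 -0.   0.2] open 0.0858 t 2.95
```

>>> {"method": "step_arm", "body": {
  "commands": [
    [[1, -0.5, 6, 0, 0, 0, 0], [1, -0.5, 11, 0, 0, 0, 0], [1, -0.5, 11, 0, 0, 0, 0], [0, -0.5, 11, 0, 0, 0, 0], [0, -0.5, 11, 0, 0, 0, 0], [0, -0.5, 11, 0, 0, 0, 0], [0, -0.5, 11, 0, 0, 0, 0], [0, -0.5, 11, 0, 0, 0, 0], [0, -0.5, 11, 0, 0, 0, 0], [0, -0.5, 11, 0, 0, 0, 0]]
  ],
  "squeeze": 80
}}

```text
time: 3.78
eef_pos: [0.4679, -0.3012, 0.0231]
tcp_rot: [-0.52, -0.479, 0.479, 0.52]
contact_force: [-0.6, 2.1, 3.5]
opening: 0.0154
```

>>> {"method": "step_arm", "body": {
  "commands": [
    [[0, 0, 0, 0, 0, 0, 0], [0, 0, 0, 0, 0, 0, 0], [0, 0, 0, 0, 0, 0, 0], [0, 0, 0, 0, 0, 0, 0], [0, 0, 0, 0, 0, 0, 0], [0, 0, 0, 0, 0, 0, 0]]
  ]
}}

```text
time: 4.28
eef_pos: [0.4679, -0.3012, 0.0231]
tcp_rot: [-0.52, -0.479, 0.479, 0.52]
contact_force: [0.3, 3.3, 6.1]
opening: 0.015
```

>>> {"method": "step_arm", "body": {
  "commands": [
    [[0, 0, -10, 0, 0, 0, 0], [0, 0, -25, 0, 0, 0, 0], [0, 0, -50, 0, 0, 0, 0], [0, 0, -80, 0, 0, 0, 0], [0, 0, -115, 0, 0, 0, 0], [0, 0, -150, 0, 0, 0, 0], [0, 0, -180, 0, 0, 0, 0], [0, 0, -205, 0, 0, 0, 0], [0, 0, -220, 0, 0, 0, 0], [0, 0, -220, 0, 0, 0, 0]]
  ]
}}

```text
time: 5.12
eef_pos: [0.4688, -0.3026, 0.2462]
tcp_rot: [0.522, 0.48, -0.479, -0.517]
contact_force: [0.4, -0.9, -4.0]
opening: 0.015
```

```bash
python3 - <<'E'
from h import *
# fitted handle pose from bed estimate
yaw=-.151; h=np.array([.543,.2826])-.088*np.array([np.cos(yaw),np.sin(yaw)])
print(h)
goto([h[0],h[1],.248],90+np.degrees(yaw))
save("wrist","w2.png");save("side","s2.png")
E
```

```text
[0.45600134 0.29583756]
at [ 0.4688 -0.3026  0.2462] head 85.35 shift [595.4  -4.5  61.2] turn [ 0.34  4.01 -0.21] F [ 0.4 -0.9 -4. ] open 0.015 t 5.12
```

View pics/w2.png

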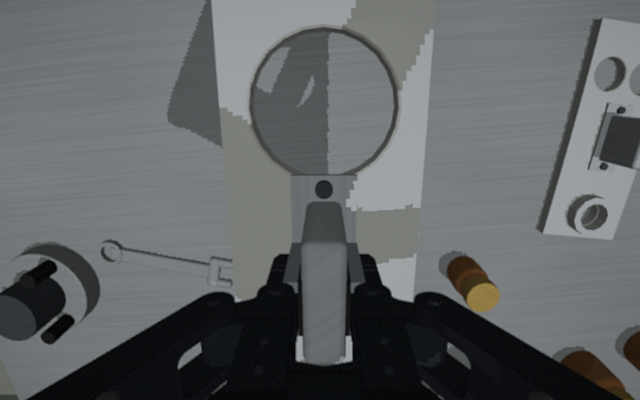

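The plate is held (4 N load), with the jar opening's rim spanning x 249–398 and y 26–176. Next I check for pitch in the hand.

```bash
python3 - <<'E'
from h import *
W=load("w2.png"); p,r=tool(); z=.012
L=np.array([[-.066-.032,0,z],[-.066+.032,0,z],[-.066,-.032,z],[-.066,.032,z],[-.034-.032,-.045,z],[-.034-.032,.045,z]])
uv=np.array([(323.5,26),(323.5,176),(249,101),(398,101),(221,101),(427,101)],float)
hand=R.from_matrix(np.array([[0,1,0],[0,0,-1],[-1,0,0]]).T).as_matrix()
# plate axes in tool: plate x=-tool z, plate y=tool x, plate z=-tool y
B=np.array([[0,1,0],[0,0,-1],[-1,0,0]],float)
def pts(q):  # q: shift plate x (mm), y, z ; pitch,yaw,roll deg
    Rl=R.from_euler('yzx',q[3:6],degrees=True).as_matrix()
    P=(L-[0,0,.037])@Rl.T+[0,0,.037]+np.array(q[:3])/1000-[0,0,.0231]
    return r.apply(P@B.T)+p
f=lambda q:(proj(W,pts(q))-uv).ravel()[:8]
def g(q): # soft priors
    e=(proj(W,pts(q))-uv); e[4:,1]=0
    return np.concatenate([e.ravel(),np.array(q)/[2,2,2,5,3,5]])
print((proj(W,pts(np.zeros(6)))-uv).round(1).tolist())
s=least_squares(g,np.zeros(6));print(s.x.round(2),s.fun.round(1))
E
```

```text
[[5.8, -1.5], [5.1, -1.8], [7.4, 2.5], [3.6, 2.6], [6.2, 2.6], [3.9, 2.8]]
[-0.97 -2.01  3.07 -1.48  0.12 -0.33] [ 0.1 -2.5  0.3 -1.3  1.5  2.  -1.1  1.8 -0.1  0.  -0.5  0.  -0.5 -1.
  1.5 -0.3  0.  -0.1]
```

View pics/s2.png

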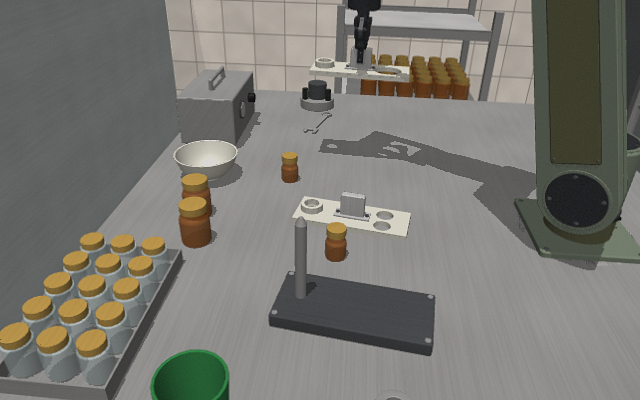

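The side view shows the plate held level, its bush at (325,62), and nothing else disturbed. Next I carry it across above rod height.

>>> {"method": "step_arm", "body": {
  "commands": [
    [[0, 15, 0, 1.5, 0, 4, 0], [0, 40, 0, 4, 0, 4, 0], [0, 75, 0, 8, 0, 4, 0], [0, 112, -1, 11.5, 0, 4, 0], [0, 150, -1, 15.5, 0, 4, 0], [0, 188, -1, 19, 0, 4, 0], [0, 226, -2, 23, 0, 4, 0], [0, 264, -2, 27, 0, 4, 0], [0, 302, -2, 31, 0, 4, 0], [0, 340, -2, 35, 0, 4, 0]]
  ]
}}

```text
time: 6.05
eef_pos: [0.4585, 0.0418, 0.2424]
tcp_rot: [-0.535, -0.459, 0.462, 0.537]
contact_force: [1.1, -0.6, -5.3]
opening: 0.015
```

```bash
python3 - <<'E'
from h import *
goto([.456,.2958,.248],81.35)
E
```

```text
at [0.4585 0.0418 0.2424] head 81.35 shift [250.7  -5.7  40.8] turn [-0.26 -0.   -0.07] F [ 1.1 -0.6 -5.3] open 0.015 t 6.05
```

>>> {"method": "step_arm", "body": {
  "commands": [
    [[0, 38, 0, 6, 0, 0, 0], [0, 76, 0, 12, 0, 0, 0], [0, 114, -2, 18, 0, 0, 0], [0, 150, -3, 24, 0, 0, 0], [0, 185, -4, 30, 0, 0, 0], [0, 215, -5, 35, 0, 0, 0], [0, 238, -5, 39, 0, 0, 0], [0, 250, -5, 41, 0, 0, 0], [0, 250, -5, 41, 0, 0, 0], [0, 250, -5, 41, 0, 0, 0]]
  ]
}}

```text
time: 6.88
eef_pos: [0.4566, 0.2928, 0.2478]
tcp_rot: [0.536, 0.46, -0.463, -0.536]
contact_force: [0.1, -0.3, -4.8]
opening: 0.015
```

```bash
python3 - <<'E'
from h import *
goto([.456,.2958,.248],81.35)
a=save("scene","sc3.png");b=save("side","sd3.png")
k=3
x=cv2.resize(a["im"][60:200,365:498],None,fx=k,fy=k,interpolation=cv2.INTER_CUBIC)
y=cv2.resize(b["im"][150:290,260:393],None,fx=k,fy=k,interpolation=cv2.INTER_CUBIC)
cv2.imwrite("pics/c3.png",np.hstack([x,y]))
E
```

```text
at [0.4566 0.2928 0.2478] head 81.42 shift [ 2.8 -0.2  1.1] turn [-0.15  0.07 -0.21] F [ 0.1 -0.3 -4.8] open 0.015 t 6.88
```

View pics/c3.png

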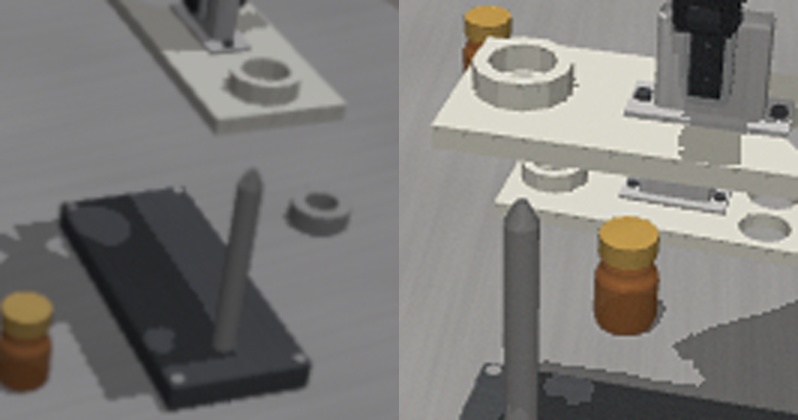

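Scene crop (left): the bush top's centre is at crop (264,75), i.e. px (453,85), and the rod apex at (250,168), px (448.3,116). Side crop: the bush top's centre is px (301,171.7) and the apex px (300.7,216.3).

```bash
python3 - <<'E'
from h import *
S=load("sc3.png");D=load("sd3.png")
def tri(us,ud):
    A=[];b=[]
    for c,u in((S,us),(D,ud)):
        o,d=ray(c,u);d=d/np.linalg.norm(d);M=np.eye(3)-np.outer(d,d);A.append(M);b.append(M@o)
    return np.linalg.lstsq(np.vstack(A),np.hstack(b),rcond=None)[0]
print("bush",tri((453,85),(301,171.7)),onz(S,(453,85),.2507),onz(D,(301,171.7),.2507))
print("tip",tri((448.3,116),(300.7,216.3)),onz(S,(448.3,116),.175),onz(D,(300.7,216.3),.175))
p,r=tool();x=-r.as_matrix()[:,2];print("nominal bore",p+.088*x, np.degrees(np.arctan2(x[1],x[0])), x)
# expected bush/tip pixels
for c in(S,D): print(proj(c,[p+.088*x+[0,0,.003]]),proj(c,[[.543,.2826,.175]]))
E
```

```text
bush [0.54355345 0.27854724 0.24784757] [0.54849647 0.27503879 0.2507    ] [0.54276634 0.28344443 0.2507    ]
tip [0.54264949 0.28088712 0.17621698] [0.54018088 0.28221503 0.175     ] [0.54322691 0.27974657 0.175     ]
nominal bore [0.54403311 0.27877885 0.24860012] -8.692659848769114 [ 0.9885121  -0.15113401 -0.00152782]
[[453.41595373  83.22316057]] [[449.21917844 116.6430129 ]]
[[300.48675863 169.50963746]] [[300.62607449 217.37135194]]
```

>>> {"method": "step_arm", "body": {
  "commands": [
    [[0, 2.3, 0, 1.4, 0, 0, 0], [0, 2.3, 10, 1.4, 0, 0, 0], [0, 2.3, 25, 1.4, 0, 0, 0], [0, 2.3, 35, 1.4, 0, 0, 0], [0, 2.3, 40, 1.4, 0, 0, 0], [0, 2.3, 45, 1.4, 0, 0, 0], [0, 2.3, 50, 1.4, 0, 0, 0], [0, 2.3, 55, 1.4, 0, 0, 0], [0, 2.3, 60, 1.4, 0, 0, 0], [0, 2.3, 60, 1.4, 0, 0, 0]]
  ]
}}

```text
time: 7.82
eef_pos: [0.4559, 0.2958, 0.1888]
tcp_rot: [-0.536, -0.46, 0.462, 0.536]
contact_force: [-0.4, 0.6, -5.4]
opening: 0.0152
```

```bash
python3 - <<'E'
from h import *
goto([.455,.2953,.048],81.35)
a=save("scene","sc4.png");b=save("side","sd4.png")
k=3
x=cv2.resize(a["im"][80:210,365:498],None,fx=k,fy=k,interpolation=cv2.INTER_CUBIC)
y=cv2.resize(b["im"][180:310,260:393],None,fx=k,fy=k,interpolation=cv2.INTER_CUBIC)
cv2.imwrite("pics/c4.png",np.hstack([x,y]))
E
```

```text
at [0.4559 0.2958 0.1888] head 81.36 shift [ -0.5 140.8   0.6] turn [-0.08  0.01 -0.06] F [-0.4  0.6 -5.4] open 0.0152 t 7.82
```

View pics/c4.png

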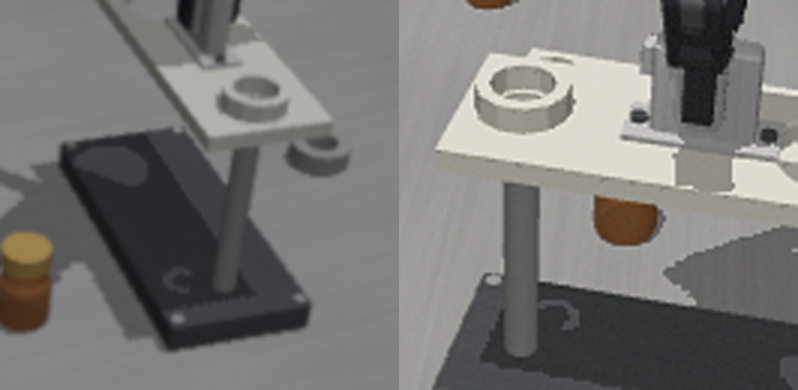

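The bush sits over the rod in both views and the tip is now inside the hole; force is unchanged at 5 N. Continuing down.

>>> {"method": "step_arm", "body": {
  "commands": [
    [[0, -0.3, 5, 0.3, 0, 0, 0], [0, -0.3, 10, 0.3, 0, 0, 0], [0, -0.3, 15, 0.3, 0, 0, 0], [0, -0.3, 20, 0.3, 0, 0, 0], [0, -0.3, 25, 0.3, 0, 0, 0], [0, -0.3, 30, 0.3, 0, 0, 0], [0, -0.3, 35, 0.3, 0, 0, 0], [0, -0.3, 40, 0.3, 0, 0, 0], [0, -0.3, 45, 0.3, 0, 0, 0], [0, -0.3, 45, 0.3, 0, 0, 0]]
  ]
}}

```text
time: 8.75
eef_pos: [0.4554, 0.2955, 0.1435]
tcp_rot: [-0.536, -0.46, 0.462, 0.536]
contact_force: [-0.5, 0.6, -5.1]
opening: 0.0152
```

```bash
python3 - <<'E'
from h import *
goto([.455,.2953,.048],81.35)
print(arm.observe()["wrist_torque"])
a=save("scene","sc5.png");b=save("side","sd5.png")
k=3
x=cv2.resize(a["im"][80:210,365:498],None,fx=k,fy=k,interpolation=cv2.INTER_CUBIC)
y=cv2.resize(b["im"][200:330,260:393],None,fx=k,fy=k,interpolation=cv2.INTER_CUBIC)
cv2.imwrite("pics/c5.png",np.hstack([x,y]))
E
```

```text
at [0.4554 0.2955 0.1435] head 81.36 shift [-0.1 95.5  0.2] turn [-0.1   0.01 -0.08] F [-0.5  0.6 -5.1] open 0.0152 t 8.75
[-0.02249471  0.03734221  0.00091526]
```

View pics/c5.png

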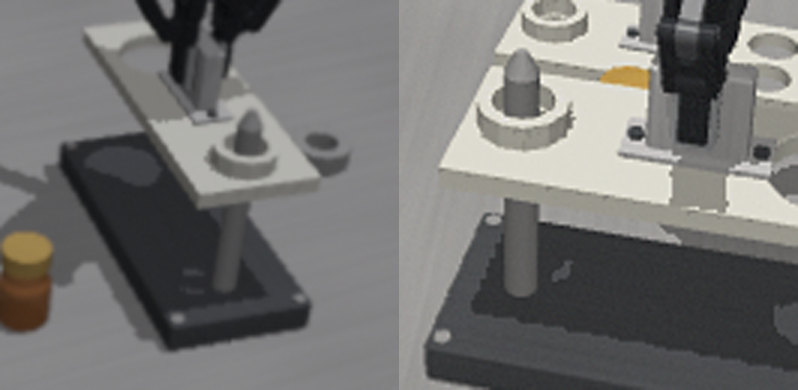

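The rod passes through the bush with clearance all round and no contact force. Next I lower most of the way with a 1.5 mm sideways trim.

>>> {"method": "step_arm", "body": {
  "commands": [
    [[0, 1.5, 5, 0, 0, 0, 0], [0, 1.5, 15, 0, 0, 0, 0], [0, 1.5, 27, 0, 0, 0, 0], [0, 1.5, 40, 0, 0, 0, 0], [0, 1.5, 53, 0, 0, 0, 0], [0, 1.5, 66, 0, 0, 0, 0], [0, 1.5, 76, 0, 0, 0, 0], [0, 1.5, 83, 0, 0, 0, 0], [0, 1.5, 86, 0, 0, 0, 0], [0, 1.5, 86, 0, 0, 0, 0]]
  ]
}}

```text
time: 9.68
eef_pos: [0.456, 0.2972, 0.058]
tcp_rot: [-0.536, -0.461, 0.461, 0.536]
contact_force: [-0.5, -0.6, -4.6]
opening: 0.0153
```

```bash
python3 - <<'E'
from h import *
goto([.455,.2968,.048],81.35)
print(arm.observe()["wrist_torque"])
a=save("scene","sc6.png");b=save("side","sd6.png")
k=2.5
x=cv2.resize(a["im"][80:210,355:498],None,fx=k,fy=k,interpolation=cv2.INTER_CUBIC)
y=cv2.resize(b["im"][220:350,260:440],None,fx=k,fy=k,interpolation=cv2.INTER_CUBIC)
cv2.imwrite("pics/c6.png",np.hstack([x,y])[:,:800])
E
```

```text
at [0.456  0.2972 0.058 ] head 81.36 shift [-0.5 10.   0.9] turn [-0.05  0.01 -0.04] F [-0.5 -0.6 -4.6] open 0.0153 t 9.68
[0.04090888 0.01184627 0.02114527]
```

View pics/c6.png

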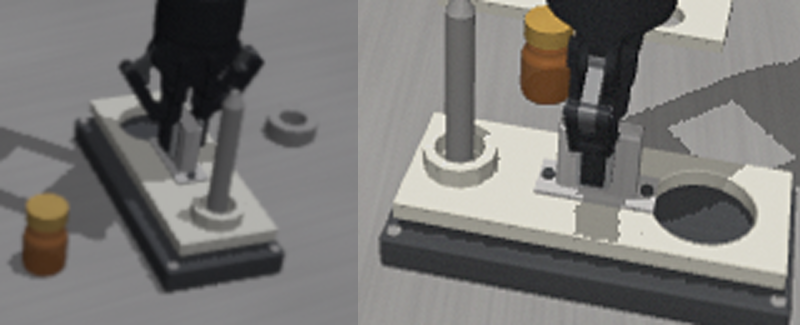

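The plate is in line with the bed, jar opening at the end away from the rod, rod central in the bush, about 10 mm above the bed. Now the final slow lowering, watching the force.

>>> {"method": "step_arm", "body": {
  "commands": [
    [[0, 0, 2, 0, 0, 0, 0], [0, 0, 4, 0, 0, 0, 0], [0, 0, 6, 0, 0, 0, 0], [0, 0, 7, 0, 0, 0, 0], [0, 0, 8, 0, 0, 0, 0], [0, 0, 8, 0, 0, 0, 0]]
  ]
}}

```text
time: 10.28
eef_pos: [0.4561, 0.2972, 0.0506]
tcp_rot: [-0.536, -0.461, 0.461, 0.536]
contact_force: [0.1, 0.0, -5.2]
opening: 0.0149
```

>>> {"method": "step_arm", "body": {
  "commands": [
    [[0, 0, 0.5, 0, 0, 0, 0], [0, 0, 1, 0, 0, 0, 0], [0, 0, 1, 0, 0, 0, 0]]
  ]
}}

```text
time: 10.53
eef_pos: [0.4563, 0.2973, 0.0497]
tcp_rot: [-0.536, -0.461, 0.461, 0.536]
contact_force: [-0.2, -0.2, -5.6]
opening: 0.015
```

>>> {"method": "step_arm", "body": {
  "commands": [
    [[0, 0, 0.5, 0, 0, 0, 0], [0, 0, 1, 0, 0, 0, 0], [0, 0, 1, 0, 0, 0, 0]]
  ]
}}

```text
time: 10.78
eef_pos: [0.4562, 0.2973, 0.0487]
tcp_rot: [-0.536, -0.461, 0.461, 0.536]
contact_force: [-0.2, -0.1, -4.5]
opening: 0.0151
```

>>> {"method": "step_arm", "body": {
  "commands": [
    [[0, 0, 0.4, 0, 0, 0, 0], [0, 0, 0.8, 0, 0, 0, 0], [0, 0, 0.8, 0, 0, 0, 0]]
  ]
}}

```text
time: 11.03
eef_pos: [0.4563, 0.2973, 0.0481]
tcp_rot: [-0.536, -0.461, 0.461, 0.536]
contact_force: [-0.5, -0.3, -2.7]
opening: 0.0152
```

>>> {"method": "step_arm", "body": {
  "commands": [
    [[0, 0, 0.4, 0, 0, 0, 0], [0, 0, 0.8, 0, 0, 0, 0], [0, 0, 0.8, 0, 0, 0, 0]]
  ]
}}

```text
time: 11.28
eef_pos: [0.4563, 0.2973, 0.0481]
tcp_rot: [0.536, 0.461, -0.461, -0.536]
contact_force: [-3.1, -2.0, 5.0]
opening: 0.0149
```

>>> {"method": "step_arm", "body": {
  "commands": [
    [[0, 0, 0.4, 0, 0, 0, 0], [0, 0, 0.4, 0, 0, 0, 0]]
  ]
}}

```text
time: 11.45
eef_pos: [0.4563, 0.2973, 0.0481]
tcp_rot: [0.536, 0.461, -0.461, -0.536]
contact_force: [-3.2, -2.2, 7.7]
opening: 0.0148
```

```bash
python3 - <<'E'
from h import *
goto([.4563,.2973,.0481],81.35)
print(arm.observe()["wrist_torque"])
E
```

```text
at [0.4563 0.2973 0.0481] head 81.36 shift [-0. -0. -0.] turn [0.03 0.01 0.03] F [-3.2 -2.2  7.7] open 0.0148 t 11.45
[-0.33645194  0.52441675 -0.00280219]
```

The plate is seated: the TCP stopped at 0.0481 m, as expected (bed 0.025 + grasp offset 0.023), and is level within 0.03°. Releasing.

>>> {"method": "step_arm", "body": {
  "commands": [
    [[0.3, 0, 0, 0, 0, 0, 0], [0.6, 0, 0, 0, 0, 0, 0], [1, 0, 0, 0, 0, 0, 0], [1, 0, 0, 0, 0, 0, 0], [1, 0, 0, 0, 0, 0, 0], [1, 0, 0, 0, 0, 0, 0], [1, 0, 0, 0, 0, 0, 0], [1, 0, 0, 0, 0, 0, 0]]
  ]
}}

```text
time: 12.12
eef_pos: [0.4562, 0.2973, 0.0467]
tcp_rot: [-0.536, -0.461, 0.461, 0.536]
contact_force: [0.6, 0.4, -0.5]
opening: 0.0854
```

>>> {"method": "step_arm", "body": {
  "commands": [
    [[1, 0, -10, 0, 0, 0, 0], [1, 0, -25, 0, 0, 0, 0], [1, 0, -50, 0, 0, 0, 0], [1, 0, -80, 0, 0, 0, 0], [1, 0, -115, 0, 0, 0, 0], [1, 0, -150, 0, 0, 0, 0], [1, 0, -180, 0, 0, 0, 0], [1, 0, -200, 0, 0, 0, 0], [1, 0, -200, 0, 0, 0, 0]]
  ]
}}

```text
time: 12.87
eef_pos: [0.4582, 0.2986, 0.2528]
tcp_rot: [0.537, 0.465, -0.457, -0.536]
contact_force: [0.9, 0.2, 0.7]
opening: 0.0852
```

```bash
python3 - <<'E'
from h import *
goto([.4563,.2973,.25],81.35)
a=save("scene","sc7.png");b=save("side","sd7.png");save("wrist","w7.png")
k=2.5
x=cv2.resize(a["im"][80:210,355:498],None,fx=k,fy=k,interpolation=cv2.INTER_CUBIC)
y=cv2.resize(b["im"][220:350,260:440],None,fx=k,fy=k,interpolation=cv2.INTER_CUBIC)
cv2.imwrite("pics/c7.png",np.hstack([x,y])[:,:800])
E
```

```text
at [0.4582 0.2986 0.2528] head 81.36 shift [-1.6  2.8  1.7] turn [0.48 0.01 0.42] F [0.9 0.2 0.7] open 0.0852 t 12.87
```

View pics/c7.png

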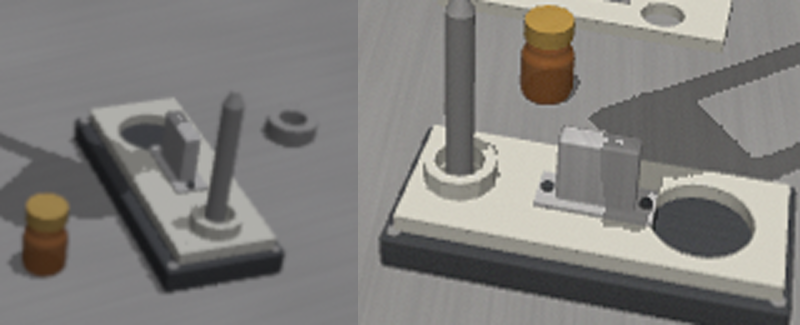

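View pics/w7.png

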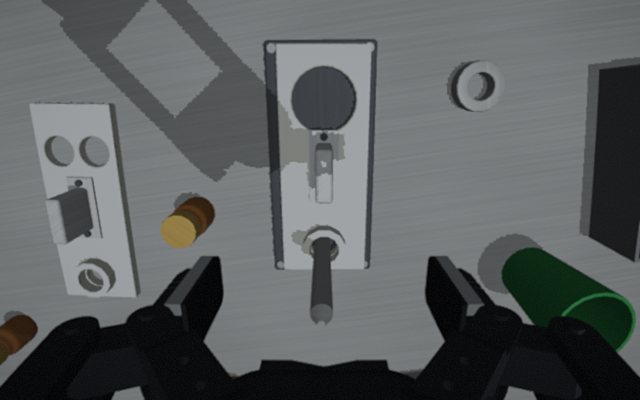

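The plate lies flat on the bed, centred and parallel to its edges. The rod comes up through the bush at (322,245) and the jar opening is at the far end (323,98). The gripper is clear, and the twin plate looks undisturbed.

```bash
python3 - <<'E'
from h import *
print(arm.hand_in())
E
```

```text
the job is handed in; nothing more can be done
None
```

I fitted the single-opening jar plate over the rod and onto the capper bed, then handed the job in at about 13 s on the robot's clock. I gripped it by its handle, lowered it level until it rested on the bed, and only then let go and backed the arm off.

- **Seating:** the descent stopped at a tool height of 48.1 mm, exactly where a flat plate should stop. The push on the bed was about 8 N, and the tool was level within about 0.03° at release.
- **Position:** the last pictures show the plate flat and parallel to the bed's edges. The rod stands clear of the bush, and the jar opening is at the end away from the rod.
- **Surroundings:** the twin plate was not touched and looks undisturbed. The gripper is open about 0.2 m above the plate, touching nothing.
- **Disagreements:** the two fixed cameras differed by a few mm on the rod and bush positions. I combined them and trimmed the position 1.5 mm while lowering, which is within the hole's 6 mm clearance. The wrist picture also suggested about 1.5° of pitch in the hand, but the side view and the seating height did not bear that out.

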